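# Add a tier to the drying stand

## Task

Add the second tier to the small drying stand: take the tray whose four corner holes match the stand's posts by its handle, hold it over the stand and lower it in the gripper until all four posts have entered their holes, then let go so that it lies flat on the stand's side walls. Leave the other tray and the painted part that is drying in the stand where they are.

Things in the scene. Friction and masses are not known exactly. Their poses are not given: they have to be found in the camera images.
- long_tray_handle (a point): Matching tray: oblong plywood, 130 x 92 x 6 mm, lip top 15 mm above its underside, flat on the desk. Four 24 mm holes at x = +-47, y = +-29 mm. Above its middle a level wooden handle bar on two thin rods: 54 mm long (x), 14 wide (y), 14 high, top 49 mm above the underside. Point: bar centre, 42 mm above the underside. x: long side, z up. Same after a half turn. About 0.2 kg.
- stand: Drying stand, fixed: plywood floor 130 x 92 x 8 mm, two wooden walls along x, 12 mm thick, at y = +-29 mm, tops 40 mm above the desk. From them rise four 8 mm steel posts, 30 mm long, upper 12 mm pointed, at x = +-47, y = +-29 mm. Origin: centre of its underside, on the desk; x: long side, z up. A seated tray rests on the wall tops, underside 40 mm above this origin.
- square_tray_handle (a point): The other tray, to be left alone: same material, lip and handle, but square, 92 x 92 mm, its four holes only 58 mm apart both ways, so it does not fit the posts. Lies flat on the desk. Point: centre of its handle bar, 42 mm above its underside.
- part_center (a point): A small loose painted model part (18 x 42 x 11 mm) lying on the floor of the stand between its side walls, its top about 19 mm above the desk; to be left where it is. This point is its centre.

How it is judged (in metres and radians):
On the way:
1. the oblong tray, still held in the gripper, has been lowered until the post tips are in its holes (underside less than 62 mm above the desk, over the stand) (horizontal distance between long_tray_handle and stand below 0.015 m and angle between the x axis of long_tray_handle and the x axis of stand, either way round below 0.2 rad and z of long_tray_handle in the frame of stand below 0.104 m and contact force between the fingers and long_tray above 0.3 N), for 0.1 s.
At the end, for the whole second after the job is handed in: The oblong tray lies flat (within 0.06 rad of level) on the stand's side walls, its underside 36 to 45 mm above the desk, with all four posts through its corner holes: its middle within 15 mm of the stand's middle and its long side within 0.2 rad of the stand's, either way round. It is released (horizontal distance between long_tray_handle and stand below 0.015 m and angle between the x axis of long_tray_handle and the x axis of stand, either way round below 0.2 rad and z of long_tray_handle in the frame of stand between 0.078 and 0.087 m and angle between long_tray_handle's own z axis and vertical below 0.06 rad); the robot touches nothing.
It fails at once if the square tray is moved by more than 30 mm (distance of square_tray_handle from where it was at the start of the episode above 0.03 m).
It fails at once if the painted part in the stand is moved by more than 20 mm (distance of part_center from where it was at the start of the episode above 0.02 m).
It also fails if it takes over 43 s, if anything falls off the work surface, if the arm or the gripper's body presses on something with over 40 N, if the wrist force passes 120 N, or if a joint passes its speed limit or range.

## Robot

A 6-joint arm with a two-finger parallel gripper is mounted at the origin on a cart in front of the work surface, level with it; the furniture and walls round the work are solid. World frame = base frame: x ahead of the robot, y to its left, z up, the work surface at z = 0. Lengths are in mm, angles in rad, forces in N, time in s.
With the tool pointing down it reaches from about 275 to 750 mm from the base axis. Payload 10.2 kg.
Tool frame: the origin (TCP) lies between the finger pads; the fingertips stand 17 mm ahead of it and the grasp point (between the pads) lies 2 mm behind it; z points along the fingers, y is the line along which they close (so a half turn about z gives the same grasp; the last joint's range is limited). The gripper opens to 85 mm and grips with 20 to 120 N. Pads are 22 mm wide; open, the fingers measure 114 mm over their backs; the gripper's body (76 mm by 85 mm) begins 54 mm behind the grasp point. The pads swing forward as they close: fully open they stand 13 mm farther back than shut.
Start: joints at [-1.535, 0.313, 1.498, -0, 1.331, -0.223], TCP at [134.345, -507.526, 248.294] pointing down, gripper open.
Joint ranges: [-2.94, 2.94], [-0.97, 2.17], [0.19, 2.56], [-1.23, 4.37], [0.02, 3.11], [-2.88, 2.88]. Speed limits (rad/s): [2.39, 2.39, 3.01, 3.14, 3.14, 3.14].

## Interface

Orientations are given as a unit quaternion [w, x, y, z].
In Python, from rig import * gives the robot as it stands.
- The arm moves only by the tool step_arm, never from a script. Its argument "commands" is text: rows parted by semicolons, each of 7 numbers parted by spaces: the opening, from 0 (shut) to 1 (fully open), then the shift along the tool's x, y, z in cm, then the turn, a rotation vector about the tool's x, y, z in rad. In form: hand x y z rx ry rz; .... A call has 1 to 20 rows; each row is the pose to reach, as a shift and turn from the pose commanded when the call began, along the tool's axes at that moment; what a row does not reach only later rows make up. A row lasts 1/12 s, in which the tool goes at most 41.7 mm and 7.16 degrees, less where a joint would pass 70% of its speed; a pose out of reach is approached as far as the arm can. A call with a gripper value outside its range is refused whole. The fingers move at their own pace and stop on an object; "newtons" is the grip in N (left out, the last holds). Time passes only in rows, so rows that repeat a pose let the fingers close. It gives the time, the measured TCP pose, the force, the opening and the grip force at its end, in the units of the state.
- sense(): the state, without advancing time (a new reading comes with each control period).
- capture(name): name is "scene" or "side" or "wrist"; returns the picture (420x560x3 uint8, red, green, blue); there is no depth.
- camera_model(name): a dict with "mtx" (3x3 intrinsics, pixels), "eye" and "rotation" of the camera in the world. Camera axes: x right, y down, z forward; pixel columns grow to the right and rows downward; lengths in mm; the calibration is good to about 2 mm. The wrist camera is an equidistant fisheye: a pixel r from the principal point sees the ray r / f radians off the axis. A picture is of the moment at which its call begins: read the wrist's pose just before it. camera_model takes no time and is no camera call; for the wrist camera it gives the pose at the moment of the call.
- finish_job(): hands the job in; it is judged then, once.
Trained networks look in the newest picture that a camera, given by its name, has taken for a name from the list of things; names that differ only in an ending like _2 or _b are one class to them, and where a whole thing is asked for, a point or a joint stands for the part that bears it (a point fixed in the world has none). Each returns a list of dicts, best first, with "score" (0 to 1); they miss things now and then, are a little off and sometimes report something else, mostly with a low value. They report only what shows in the picture. A call takes as long as a camera call.
- search_frame(camera, label): "rect" ([centre column, centre row, width, height] in pixels, round what is visible of it).
- trace(camera, label): "mask" (420x560 bool, what is visible of it) and "rect" ([centre column, centre row, width, height] in pixels, round what is visible of it).
- spot_point(camera, label): "xy" ([column, row] in pixels: a listed point, or the origin of a listed thing).
The state is a dict: "time_s": time; "joints": joint angles; "dq": joint speeds; "tau": joint torques, N m; "eef_pos": TCP position; "ee_rot": TCP orientation; "force": force on the tool from outside, world axes, zero at the start; "wrist_torque": the same for the moment, N m; "grip_width": opening from 0.0 (shut) to 1.0 (fully open); "grip_force": force on a finger pad.
Only numpy, scipy, OpenCV 4.12 (cv2) and the standard library are available. Lean on these libraries where they do the work, as an engineer would, in place of code of your own. Each camera call takes 0.05 s, during which the arm holds its last target. There are 200 camera calls.

## Working session

There is one attempt and no reset: what is moved stays moved. The work goes in short steps, Python scripts to look and compute and a tool call to move; the robot and the scene stay as the last step left them, time stands still between calls to the robot, and variables do not carry over. Pictures are saved under pics/ and viewed, at most 10 in all, crops included, and the job is handed in when it is done.

Besides the shell and the picture viewer there is one more tool, called after "Emit:" as a command line: name --argument value ..., lists and objects as JSON in quotes. step_arm: Moves the arm, as the interface text tells. Its arguments: {"type":"object","properties":{"commands":{"type":"string"},"newtons":{"type":"number"}},"required":["commands"]}

```bash
mkdir -p pics
cat > h.py <<'E'
from rig import *
import numpy as np, cv2
from scipy.spatial.transform import Rotation as R
def ray(cam,uv,m=None):
    m=m or camera_model(cam); K=np.array(m["mtx"],float); Rm=np.array(m["rotation"],float)
    x=(uv[0]-K[0,2])/K[0,0]; y=(uv[1]-K[1,2])/K[1,1]
    if cam=="wrist":
        r=np.hypot(x,y); d=np.array([np.sin(r)*x/max(r,1e-9),np.sin(r)*y/max(r,1e-9),np.cos(r)])
    else: d=np.array([x,y,1.])
    return np.array(m["eye"],float),Rm@d
def atz(cam,uv,z,m=None):
    e,d=ray(cam,uv,m); return e+d*(z-e[2])/d[2]
def tri(a,b):
    A=np.zeros((3,3));B=np.zeros(3)
    for e,d in (a,b):
        d=d/np.linalg.norm(d);P=np.eye(3)-np.outer(d,d);A+=P;B+=P@e
    return np.linalg.solve(A,B)
E
python3 - <<'E'
from h import *
s=sense(); print(s["eef_pos"],s["ee_rot"],s["force"])
Z={"long_tray_handle":42,"stand":0,"square_tray_handle":42,"part_center":13.5}
for c in ("scene","side","wrist"):
    m=camera_model(c); print(c,np.round(m["eye"]),np.round(m["rotation"],2).tolist(),np.round(m["mtx"]).tolist())
    im=capture(c); cv2.imwrite(f"pics/{c}0.png",im[:,:,::-1])
    for l in Z:
        for r in spot_point(c,l)[:2]:
            print(c,l,round(r["score"],2),np.round(r["xy"],1),np.round(atz(c,r["xy"],Z[l],m),1))
E
```

```text
[ 134.35594872 -507.2777461   247.73990327] [-6.42379279e-04  9.91637321e-01  1.29054274e-01  6.72762412e-05] [ 0.32076597 -0.23326696 -0.98982574]
scene [ 52. 816. 557.] [0.15, -0.25, 0.84, -0.46] [[515.0, 0.0, 289.0], [0.0, 515.0, 213.0], [0.0, 0.0, 1.0]]Traceback (most recent call last):
  File "<stdin>", line 9, in <module>
  File "h.py", line 12, in atz
    e,d=ray(cam,uv,m); return e+d*(z-e[2])/d[2]
        ~~~^^^^^^^^^^
  File "h.py", line 10, in ray
    return np.array(m["eye"],float),Rm@d
                                    ~~^~
ValueError: matmul: Input operand 1 has a mismatch in its core dimension 0, with gufunc signature (n?,k),(k,m?)->(n?,m?) (size 3 is different from 4)
```

```bash
sed -i 's/Rm=np.array(m\["rotation"\],float)/Rm=R.from_quat(m["rotation"],scalar_first=True).as_matrix()/' h.py
python3 - <<'E'
from h import *
Z={"long_tray_handle":42,"stand":0,"square_tray_handle":42,"part_center":13.5}
ims=[]
for c in ("scene","side","wrist"):
    m=camera_model(c); print(c,np.round(m["eye"]),"fwd",np.round(R.from_quat(m["rotation"],scalar_first=True).as_matrix()[:,2],2))
    im=capture(c); cv2.imwrite(f"pics/{c}0.png",im[:,:,::-1]); ims.append(im[:,:,::-1])
    for l in Z:
        for r in spot_point(c,l)[:2]:
            print(c,l,round(r["score"],2),np.round(r["xy"],1),np.round(atz(c,r["xy"],Z[l],m),1))
E
```

```text
scene [ 52. 816. 557.] fwd [ 0.48 -0.7  -0.53]
scene long_tray_handle 0.89 [285.7 215.1] [515.7 147.2  42. ]
scene stand 0.87 [235.  290.3] [495.5 328.9   0. ]
scene square_tray_handle 0.72 [342.6 178.6] [493.9 -34.4  42. ]
side [633. 624. 881.] fwd [-0.14 -0.52 -0.84]
side long_tray_handle 0.81 [275.9 223.4] [513.9 139.   42. ]
side stand 0.78 [314.5 326.6] [490.9 326.8   0. ]
side square_tray_handle 0.86 [273.3 152.8] [481.9 -18.8  42. ]
side part_center 0.53 [323.1 323.9] [477.8 330.1  13.5]
wrist [ 213. -488.  374.] fwd [-0.3  -0.08 -0.95]
```

View pics/scene0.png

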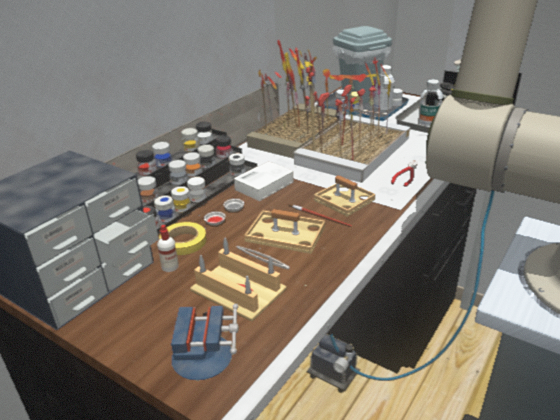

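View pics/wrist0.png

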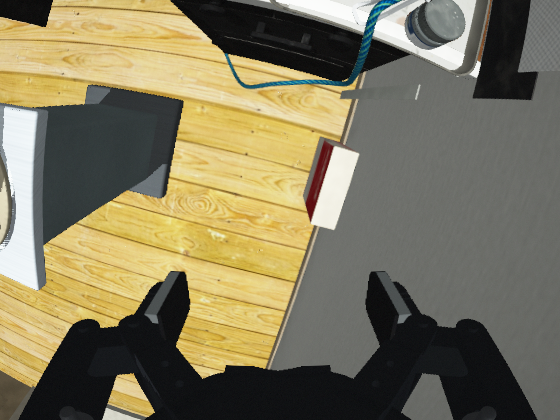

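Run:
```python
from h import *
for c in ("scene","side"):
    m=camera_model(c); capture(c)
    for l,z in (("long_tray_handle",8),("stand",4),("square_tray_handle",8)):
        for r in trace(c,l)[:1]:
            k=r["mask"].astype(np.uint8); ys,xs=np.nonzero(k)
            P=np.array([atz(c,(x,y),z,m)[:2] for x,y in zip(xs,ys)],np.float32)
            (cx,cy),(w,h),a=cv2.minAreaRect(P); print(c,l,round(r["score"],2),k.sum(),np.round([cx,cy,w,h,a],1))
print("plants",[np.round(atz("scene",p,0)[:2]) for p in ((300,165),(400,185),(250,140),(408,140))])
im=cv2.imread("pics/side0.png"); cv2.imwrite("pics/side0c.png",cv2.resize(im[120:390,180:440],None,fx=2.2,fy=2.2,interpolation=cv2.INTER_CUBIC))
```

```text
scene long_tray_handle 0.76 2367 [517.8 143.1 137.6 123.2  14.8]
scene stand 0.94 4133 [513.2 299.3 149.9 182.5  87.8]
scene square_tray_handle 0.74 1331 [486.9 -28.4 125.  121.4  82.9]
side long_tray_handle 0.81 3029 [516.9 145.6 134.   99.9  14.2]
side stand 0.59 4135 [490.5 319.6 102.2 135.2  88.3]
plants [array([ 649., -111.]), array([ 408., -143.]), array([ 840., -165.]), array([ 486., -378.])]
```

View pics/side0c.png

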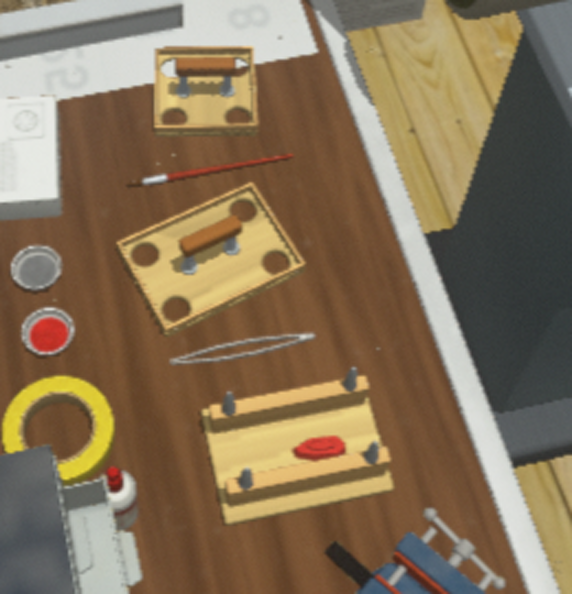

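Emit:
step_arm --commands "1 22.9 -25.7 0 0 0 0;1 22.9 -25.7 0 0 0 0;1 22.9 -25.7 0 0 0 0;1 22.9 -25.7 0 0 0 0;1 22.9 -25.7 0 0 0 0;1 22.9 -25.7 0 0 0 0;1 22.9 -25.7 0 0 0 0;1 22.9 -25.7 0 0 0 0;0.6 22.9 -25.7 0 0 0 0;0.6 53.3 -53 5 0 0 0;0.6 53.3 -53 5 0 0 0;0.6 53.3 -53 5 0 0 0;0.6 53.3 -53 5 0 0 0;0.6 53.3 -53 5 0 0 0;0.6 53.3 -53 5 0 0 0;0.6 53.3 -53 5 0 0 0;0.6 53.3 -53 5 0 0 0;0.6 53.3 -53 5 0 0 0;0.6 53.3 -53 5 0 0 0;0.6 53.3 -53 5 0 0 0"

```text
time_s: 2.92
eef_pos: [515.4, 145.5, 196.8]
ee_rot: [-0.001, 0.991, 0.131, -0.0]
force: [0.9, 0.4, -0.3]
grip_width: 0.601
grip_force: 0.0
```

Run:
```python
from h import *
Z={"long_tray_handle":42,"stand":0,"part_center":13.5}
m=camera_model("wrist"); im=capture("wrist"); print(sense()["eef_pos"])
cv2.imwrite("pics/wrist1.png",cv2.resize(im[:,:,::-1],None,fx=1.4,fy=1.4))
for l in Z:
    for r in spot_point("wrist",l)[:2]:
        print(l,round(r["score"],2),np.round(r["xy"],1),np.round(atz("wrist",r["xy"],Z[l],m),1))
for l,z in (("long_tray_handle",12),):
    for r in trace("wrist",l)[:1]:
        k=r["mask"].astype(np.uint8); ys,xs=np.nonzero(k)
        P=np.array([atz("wrist",(x,y),z,m)[:2] for x,y in zip(xs,ys)],np.float32)
        (cx,cy),(w,h),a=cv2.minAreaRect(P); print(l,k.sum(),np.round([cx,cy,w,h,a],1))
tips=[(228,395),(350,370),(373,447),(246,473)]
T=np.array([atz("side",(180+u/2.2,120+v/2.2),70)[:2] for u,v in tips]); print("tips",np.round(T,1).tolist(),T.mean(0),np.degrees(np.arctan2(*(T[0]+T[3]-T[1]-T[2])[::-1])))
```

```text
[514.3660809  143.34480621 197.1968473 ]
long_tray_handle 0.91 [280.  199.9] [516.4 142.2  42. ]
part_center 0.89 [101.1 184.9] [475.9 331.4  13.5]
long_tray_handle 10361 [517.2 145.1 132.3  93.5  14.6]
tips [[538.2, 295.8], [446.1, 297.2], [447.4, 357.7], [539.8, 355.4]] [492.86868155 326.51833305] -1.163492970545811
```

View pics/wrist1.png

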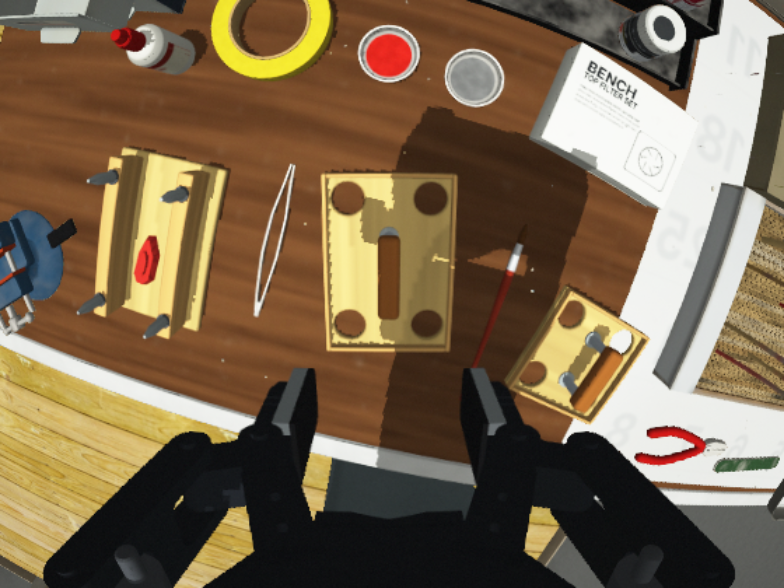

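Run:
```python
from h import *
m=camera_model("wrist")
def fit(W,L):
    W=np.array(W);L=np.array(L,float);c=W.mean(0);A=W-c;H=L.T@A
    th=np.arctan2(H[0,1]-H[1,0],H[0,0]+H[1,1]);r=A-L@np.array([[np.cos(th),np.sin(th)],[-np.sin(th),np.cos(th)]])
    return np.round(c,1),round(np.degrees(th),2),np.round(r,1).tolist()
# order: image top = +x (far), image left = +y
L=[(47,29),(47,-29),(-47,29),(-47,-29)]
f=lambda ps,z:[atz("wrist",(u/1.4,v/1.4),z,m)[:2] for u,v in ps]
print("tray",fit(f([(348,198),(430.5,198.5),(350,323.5),(427,323)],5),L))
print("stand",fit(f([(88,181),(163,196),(78,312),(145,336)],69),L))
print("bar", np.round(f([(389,238),(389,318)],49),1).tolist())
print(sense()["time_s"],R.from_quat(sense()["ee_rot"],scalar_first=True).as_matrix().round(4).tolist())
```

```text
tray (array([515.8, 139. ]), np.float64(14.53), [[0.1, -0.1], [-0.1, -0.1], [-0.3, 0.1], [0.3, 0.0]])
stand (array([490.7, 318.4]), np.float64(-1.51), [[-0.3, 0.5], [1.8, -1.2], [-0.6, 0.7], [-0.8, -0.0]])
bar [[541.6, 145.8], [490.8, 132.4]]
3.1667 [[0.967, 0.2548, 0.0003], [0.2548, -0.967, -0.0002], [0.0002, 0.0002, -1.0]]
```

Emit:
step_arm --commands "0.6 0.16 0.23 3 0 0 0;0.6 0.16 0.23 6 0 0 0;0.6 0.16 0.23 9 0 0 0;0.6 0.16 0.23 11.5 0 0 0;0.6 0.16 0.23 13.5 0 0 0;0.6 0.16 0.23 15 0 0 0;0.6 0.16 0.23 15.7 0 0 0;0.6 0.16 0.23 15.7 0 0 0;0.6 0.16 0.23 15.7 0 0 0" --newtons 50

```text
time_s: 3.92
eef_pos: [516.4, 138.9, 42.2]
ee_rot: [0.0, 0.992, 0.129, 0.001]
force: [0.2, 0.0, -0.3]
grip_width: 0.598
grip_force: 0.0
```

Emit:
step_arm --commands "0.05 0 0 0 0 0 0;0.05 0 0 0 0 0 0;0.05 0 0 0 0 0 0;0.05 0 0 0 0 0 0;0.05 0 0 0 0 0 0;0.05 0 0 0 0 0 0;0.05 0 0 0 0 0 0;0.05 0 0 0 0 0 0" --newtons 50

```text
time_s: 4.58
eef_pos: [516.6, 139.5, 42.3]
ee_rot: [0.0, 0.992, 0.129, 0.001]
force: [-2.5, -0.6, 7.2]
grip_width: 0.152
grip_force: 49.7
```

Emit:
step_arm --commands "0.05 0 0 -0.5 0 0 0;0.05 0 0 -1.5 0 0 0;0.05 0 0 -3.5 0 0 0;0.05 0 0 -6.5 0 0 0;0.05 0 0 -9.5 0 0 0;0.05 0 0 -12 0 0 0;0.05 0 0 -13 0 0 0;0.05 0 0 -13 0 0 0;0.05 0 0 -13 0 0 0"

```text
time_s: 5.33
eef_pos: [515.7, 139.4, 170.6]
ee_rot: [-0.0, 0.992, 0.129, -0.0]
force: [-1.1, 0.2, -3.5]
grip_width: 0.152
grip_force: 48.9
```

Run:
```python
from h import *
ps=[(243,209),(146,253),(275,262),(176,308)]
T=np.array([atz("side",(180+u/2.2,120+v/2.2),6)[:2] for u,v in ps]); print("tray side",T.round(1).tolist(),T.mean(0))
capture("side"); capture("scene"); m=camera_model("wrist"); im=capture("wrist"); s=sense(); print(s["eef_pos"],s["force"],s["grip_width"])
W=cv2.resize(im[:,:,::-1],None,fx=1.4,fy=1.4)
a=cv2.imread("pics/scene0.png")[220:330,170:310]
cv2.imwrite("pics/w2.png",W); cv2.imwrite("pics/sc2.png",cv2.resize(a,None,fx=5,fy=5,interpolation=cv2.INTER_CUBIC))
```

```text
tray side [[477.6, 106.4], [567.7, 130.1], [464.2, 163.1], [554.2, 186.3]] [515.90959418 146.46514827]
[515.34741558 139.33668096 169.58197883] [-0.12411269  0.50928035 -3.04189371] 0.1509520681643379
```

View pics/w2.png

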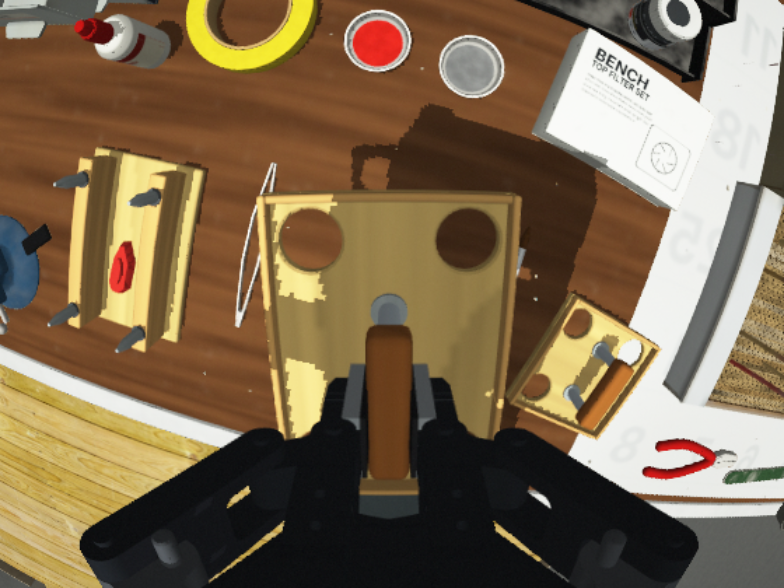

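View pics/sc2.png

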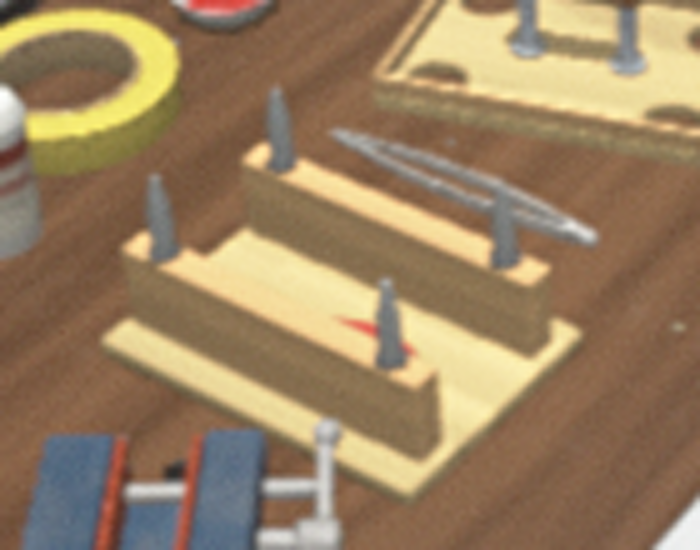

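Run:
```python
from h import *
m=camera_model("wrist"); L=[(47,29),(47,-29),(-47,29),(-47,-29)]
def fit(W,L):
    W=np.array(W);L=np.array(L,float);c=W.mean(0);A=W-c;H=L.T@A
    th=np.arctan2(H[0,1]-H[1,0],H[0,0]+H[1,1]);r=A-L@np.array([[np.cos(th),np.sin(th)],[-np.sin(th),np.cos(th)]])
    return np.round(c,1),round(np.degrees(th),2),np.round(r,1).tolist()
f=lambda ps,z:[atz("wrist",(u/1.4,v/1.4),z,m)[:2] for u,v in ps]
print("stand w",fit(f([(54,183),(131,201),(49,322),(117,348)],69),L))
S=[atz("scene",(170+u/5,220+v/5),69)[:2] for u,v in ((155,177),(276,90),(386,283),(502,190))]
print("stand scene",fit(S,L))
b=np.array(f([(311,240),(467,239)],127.8+6)); print("holes",b.round(1).tolist(), "expected", [(np.array(sense()["eef_pos"][:2])+R.from_euler("z",14.8,degrees=True).apply([x,y,0])[:2]).round(1) for x,y in L[:2]])
r=spot_point("wrist","stand")+[{"xy":(0,0),"score":0}]; r=r[0]; print(r["score"],atz("wrist",r["xy"],0,m))
print(sense()["time_s"])
```

```text
stand w (array([493. , 323.1]), np.float64(-1.4), [[-0.7, 0.9], [0.1, -1.1], [0.3, 0.1], [0.3, 0.1]])
stand scene (array([490.7, 325.2]), np.float64(-2.38), [[0.2, -0.1], [0.8, 0.0], [-0.3, -1.0], [-0.8, 1.1]])
holes [[556.5, 178.1], [571.4, 123.3]] expected [array([553.4, 179.4]), array([568.2, 123.3])]
0.85 [492.49655064 321.16067557   0.        ]
5.5333
```

Emit:
step_arm --commands "0.05 0.4 -3 0 0 0 0.06;0.05 0.8 -6.5 0 0 0 0.13;0.05 1.3 -10 0 0 0 0.2;0.05 1.8 -13.5 0 0 0 0.26;0.05 2.1 -16.5 0.5 0 0 0.286;0.05 2.33 -18 1.5 0 0 0.286;0.05 2.33 -18.3 3 0 0 0.286;0.05 2.33 -18.3 4 0 0 0.286;0.05 2.33 -18.3 4 0 0 0.286;0.05 2.33 -18.3 4 0 0 0.286;0.05 2.33 -18.3 4 0 0 0.286"

```text
time_s: 6.45
eef_pos: [492.3, 321.8, 131.8]
ee_rot: [-0.0, 1.0, -0.014, 0.0]
force: [0.4, 0.4, -2.6]
grip_width: 0.154
grip_force: 49.1
```

Run:
```python
from h import *
s=sense(); print(s["eef_pos"],s["ee_rot"],s["force"],s["time_s"])
a=capture("side")[180:400,210:430,::-1]; b=capture("scene")[190:345,150:350,::-1]; w=capture("wrist")[100:330,160:400,::-1]
g=lambda i,f:cv2.resize(i,None,fx=f,fy=f,interpolation=cv2.INTER_CUBIC)
o=np.zeros((600,800,3),np.uint8)
A=g(a,600/440); A=g(a,1.36)[:300]; B=g(b,3)[:465]; 
cv2.imwrite("pics/a3.png",g(a,2.7)); 
cv2.imwrite("pics/b3.png",g(b,3.8)); cv2.imwrite("pics/w3.png",g(w,2.5))
```

```text
[492.31937115 321.75749152 131.83426127] [-9.83695245e-05  9.99901121e-01 -1.40575559e-02  3.50320709e-04] [ 0.41437157  0.44201227 -2.55055697] 6.45
```

View pics/a3.png

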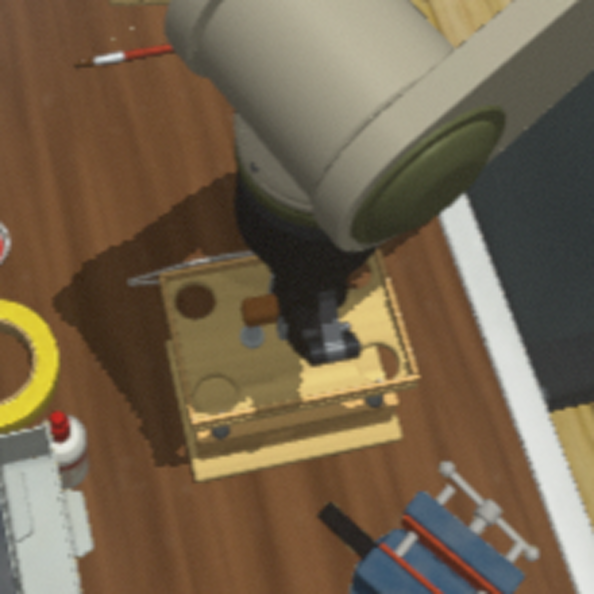

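View pics/b3.png

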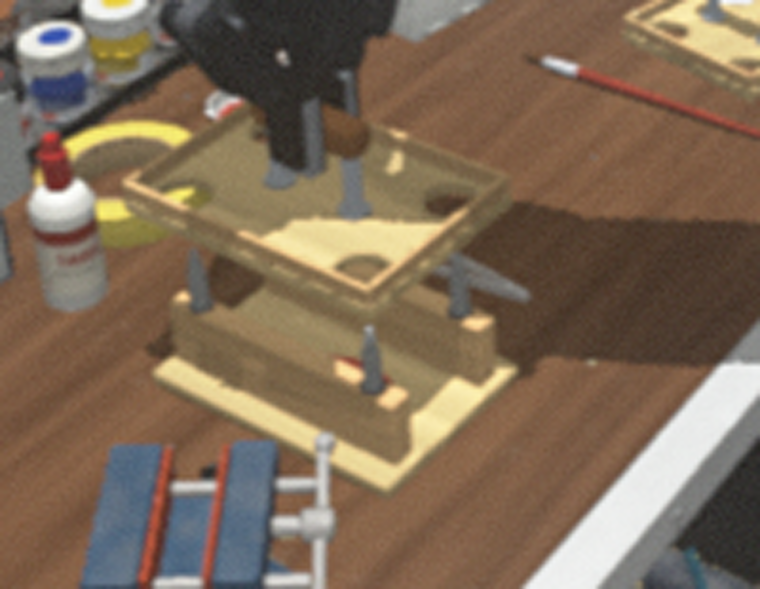

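Run:
```python
from h import *
s=sense(); z=s["eef_pos"][2]-42.3; yaw=-1.61
L={"a":(47,29),"b":(47,-29),"c":(-47,29),"d":(-47,-29)}
exp={k:(np.array(s["eef_pos"][:2])+R.from_euler("z",yaw,degrees=True).apply([*v,0])[:2]) for k,v in L.items()}
sc=lambda u,v,z:atz("scene",(150+u/3.8,190+v/3.8),z)[:2]
sd=lambda u,v,z:atz("side",(210+u/2.7,180+v/2.7),z)[:2]
tsc=dict(zip("abcd",[atz("scene",(170+u/5,220+v/5),69)[:2] for u,v in ((155,177),(276,90),(386,283),(502,190))]))
tsd=dict(zip("bdca",[atz("side",(180+u/2.2,120+v/2.2),69)[:2] for u,v in ((228,395),(350,370),(373,447),(246,473))]))
for n,g,t,H in (("scene",sc,tsc,{"a":(187,192),"c":(363,267),"d":(452,202)}),("side",sd,tsd,{"a":(215,390),"c":(382,360),"b":(195,300)})):
    for k,p in H.items():
        h=g(*p,z+6); print(n,k,"hole",h.round(1),"exp",exp[k].round(1),"tip",t[k].round(1),"tip-hole",(t[k]-h).round(1))
```

```text
scene a hole [540.9 349.8] exp [540.1 349.6] tip [539.  352.1] tip-hole [-1.8  2.3]
scene c hole [448.3 351.6] exp [446.1 352.3] tip [444.6 355.1] tip-hole [-3.7  3.6]
scene d hole [444.2 297.9] exp [444.5 294.3] tip [441.8 299.3] tip-hole [-2.4  1.4]
side a hole [542.  347.3] exp [540.1 349.6] tip [539.7 355. ] tip-hole [-2.3  7.8]
side c hole [445.6 351.8] exp [446.1 352.3] tip [447.1 357.4] tip-hole [1.5 5.5]
side b hole [540.1 292. ] exp [538.4 291.7] tip [538.1 295.4] tip-hole [-1.9  3.4]
```

View pics/w3.png

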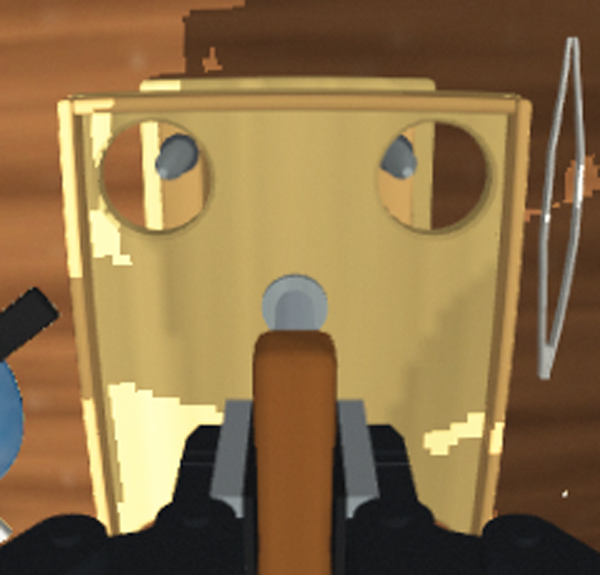

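Run:
```python
from h import *
m=camera_model("wrist"); s=sense(); z=s["eef_pos"][2]-42.3
f=lambda u,v,z:atz("wrist",(160+u/2.5,100+v/2.5),z,m)[:2]
for h,t in (((157,178),(161,173)),((434,177),(408,172))):
    H=f(*h,z+6);T=f(*t,69.5);print(H.round(1),T.round(1),(T-H).round(1))
```

```text
[543.1 347.5] [539.4 351.1] [-3.8  3.6]
[541.8 290.8] [537.9 292.5] [-3.9  1.8]
```

Emit:
step_arm --commands "0.05 -0.29 -0.29 0 0 0 0;0.05 -0.29 -0.29 0.7 0 0 0;0.05 -0.29 -0.29 1.4 0 0 0;0.05 -0.29 -0.29 1.9 0 0 0;0.05 -0.29 -0.29 2.3 0 0 0;0.05 -0.29 -0.29 2.6 0 0 0;0.05 -0.29 -0.29 2.9 0 0 0;0.05 -0.29 -0.29 3.2 0 0 0;0.05 -0.29 -0.29 3.2 0 0 0;0.05 -0.29 -0.29 3.2 0 0 0;0.05 -0.29 -0.29 3.2 0 0 0"

```text
time_s: 7.52
eef_pos: [489.1, 325.3, 99.5]
ee_rot: [-0.0, 1.0, -0.014, 0.0]
force: [0.2, -0.3, -1.7]
grip_width: 0.156
grip_force: 49.2
```

Run:
```python
from h import *
s=sense(); print(s["eef_pos"],s["force"],s["wrist_torque"])
g=lambda i,f:cv2.resize(i,None,fx=f,fy=f,interpolation=cv2.INTER_CUBIC)
b=capture("scene")[190:345,150:350,::-1]; w=capture("wrist")[100:330,160:400,::-1]
o=np.zeros((300,787,3),np.uint8); B=g(b,1.9); W=g(w,1.3); o[:B.shape[0],:B.shape[1]]=B; o[:W.shape[0],400:400+W.shape[1]]=W
cv2.imwrite("pics/c4.png",o)
```

```text
[489.08748317 325.30176842  99.49433082] [ 0.24519888 -0.26111249 -1.74746439] [ 0.05010975 -0.02554177 -0.03465115]
```

View pics/c4.png

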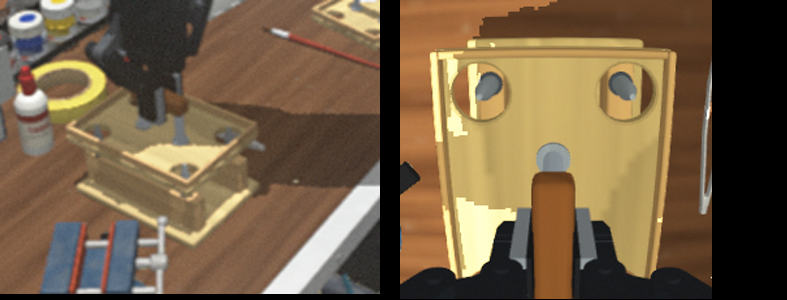

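Emit:
step_arm --commands "0.05 0 0 0.3 0 0 0;0.05 0 0 0.6 0 0 0;0.05 0 0 0.9 0 0 0;0.05 0 0 1.2 0 0 0;0.05 0 0 1.4 0 0 0;0.05 0 0 1.6 0 0 0;0.05 0 0 1.65 0 0 0;0.05 0 0 1.65 0 0 0;0.05 0 0 1.65 0 0 0"

```text
time_s: 8.37
eef_pos: [489.0, 325.3, 82.9]
ee_rot: [-0.0, 1.0, -0.014, 0.0]
force: [-0.5, 0.4, -2.2]
grip_width: 0.152
grip_force: 49.2
```

Emit:
step_arm --commands "0.45 0 0 0 0 0 0;0.45 0 0 0 0 0 0;0.45 0 0 0 0 0 0;0.45 0 0 0 0 0 0;0.45 0 0 0 0 0 0;0.45 0 0 -0.5 0 0 0;0.45 0 0 -2 0 0 0;0.45 0 0 -4 0 0 0;0.45 0 0 -7 0 0 0;0.45 0 0 -10 0 0 0;0.45 0 0 -13 0 0 0;0.45 0 0 -15 0 0 0;0.45 0 0 -15 0 0 0;0.45 0 0 -15 0 0 0"

```text
time_s: 9.53
eef_pos: [489.1, 325.3, 233.8]
ee_rot: [-0.0, 1.0, -0.014, 0.001]
force: [-0.0, 0.0, -0.9]
grip_width: 0.449
grip_force: 0.0
```

Run:
```python
from h import *
s=sense(); print(s["eef_pos"],s["force"],s["grip_width"],s["time_s"])
m=camera_model("wrist")
g=lambda i,f:cv2.resize(i,None,fx=f,fy=f,interpolation=cv2.INTER_CUBIC)
b=capture("scene")[190:345,150:350,::-1]; w=capture("wrist")[60:330,140:420,::-1]
for c in("scene","wrist"):
    r=spot_point(c,"long_tray_handle")[:1]; print(c,[(q["score"],atz(c,q["xy"],82,m if c=="wrist" else None)) for q in r])
o=np.zeros((400,800,3),np.uint8); B=g(b,1.95); W=g(w,1.4); o[:B.shape[0],:B.shape[1]]=B; o[:W.shape[0],400:400+W.shape[1]]=W
cv2.imwrite("pics/c5.png",o)
```

```text
[489.14468943 325.34646002 233.8470442 ] [-0.03316967  0.03640958 -0.90765532] 0.44941232842789414 9.5333
scene [(0.92, array([492.52398505, 321.96841047,  82.        ]))]
wrist [(0.75, array([492.68687511, 325.0435567 ,  82.        ]))]
```

View pics/c5.png

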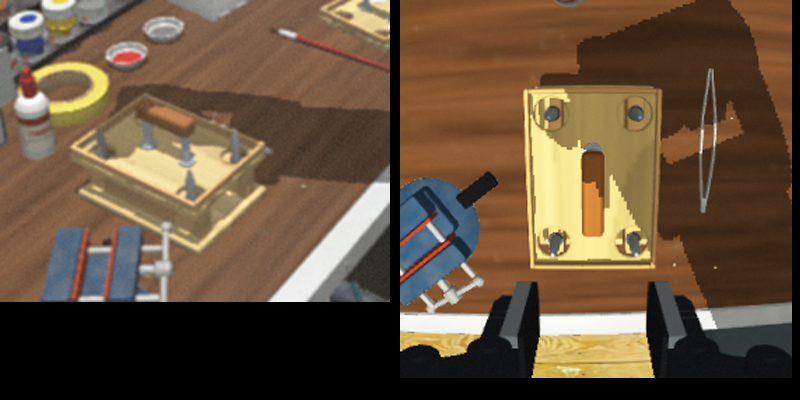

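The picture shows the tray lying flat on the stand, with posts through all four holes (right panel: (552,113), (636,113), (556,243), (634,243)). The gripper is clear of it.

```bash
python3 -c "
from rig import *
print(finish_job())"
```

```text
the job is handed in; nothing more can be done
None
```

The oblong tray is lying flat on the stand with all four posts through its holes, the gripper has let go, and the job was handed in at about 10 s; the result was not reported back.

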